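Thread the height-gauge rod through both stand guides and hold it over the dish

ROBOT

A 7-joint arm with a two-finger parallel gripper is mounted at the origin on a cart in front of the work surface, level with it; the furniture and walls round the work are solid. World frame = base frame: x ahead of the robot, y to its left, z up, the work surface at z = 0. Lengths are in m, angles in rad, forces in N, time in s.
With the tool pointing down it reaches from about 0.4 to 0.875 m from the base axis. Payload 19.3 kg.
Tool frame: the origin (TCP) lies on the centre line of the jaws, within the pads' length; the fingertips stand 14 mm ahead of it and the grasp point (between the pads) lies 5 mm behind it (bot.tip_extent is the distance from the TCP to the fingertips, in m); z points along the fingers, y is the line along which they close (so a half turn about z gives the same grasp; the last joint's range is limited). The gripper opens to 85 mm and grips with 20 to 120 N. Pads are 22 mm wide; open, the fingers measure 114 mm over their backs; the gripper's body (76 mm by 85 mm) begins 54 mm behind the grasp point. The pads swing forward as they close: fully open they stand 13 mm farther back than shut.
Start: joints at [1.038, 0.521, -0.036, 1.599, 0.021, 1.021, -0.113], TCP at [0.279, -0.559, 0.245] pointing down, gripper open.
Joint ranges: [-2.91, 2.91], [-0.3, 2.13], [-1.5, 1.42], [0.17, 2.43], [-1.26, 4.41], [0.16, 1.93], [-2.52, 2.52]. Speed limits (rad/s): [1.89, 1.89, 2.39, 2.39, 3.01, 3.01, 3.01].

INTERFACE

Orientations are given as [roll, pitch, yaw] about the fixed x, y, z axes, in that order (R = Rz(yaw) Ry(pitch) Rx(roll)).
In Python, from workcell import monitor, grab_frame, camera_model, bot gives the robot as it stands.
- The arm moves only by the tool move_arm, never from a script. Its argument "moves" is a list of rows, each a list of 4 numbers: the shift along the world's x, y, z in mm, then the turn about the world's z in rad. A call has 1 to 12 rows; each row is the pose to reach, as a shift and turn from the pose commanded when the call began; what a row does not reach only later rows make up. A row lasts 1/8 s, in which the tool goes at most 62.5 mm and 10.7 degrees, less where a joint would pass 70% of its speed; a pose out of reach is approached as far as the arm can. A call with a gripper value outside its range is refused whole. "gripper" is the opening, from 0 (shut) to 1 (fully open), set as the call begins (left out, the last holds). The fingers move at their own pace and stop on an object; "newtons" is the grip in N (left out, the last holds). Time passes only in rows, so rows that repeat a pose let the fingers close. It gives the time, the measured TCP pose, the force, the opening and the grip force at its end, in the units of the state.
- monitor.observe(): the state, without advancing time (a new reading comes with each control period).
- grab_frame(name): name is "side" or "top"; returns the picture (384x512x3 uint8, blue, green, red); there is no depth.
- camera_model(name): a dict with "vfov" (degrees; the focal length in pixels is half the picture's height over the tangent of half this angle, whatever the lens; pixels are square), "cx", "cy" (the principal point, pixels), "R" (3x3) and "t" (3): a world point X has camera coordinates R X + t. Camera axes: x right, y down, z forward; pixel columns grow to the right and rows downward; lengths in m; the calibration is good to about 2 mm. A picture is of the moment at which its call begins. camera_model takes no time and is no camera call.
- bot.job_done(): hands the job in; it is judged then, once.
The state is a dict: "clock": time; "qpos": joint angles; "qd": joint speeds; "joint_efforts": joint torques, N m; "position": TCP position; "tool_rot": TCP orientation; "force": force on the tool from outside, world axes, zero at the start; "moment": the same for the moment, N m; "grip_width": finger opening in m; "finger_force": force on a finger pad.
Only numpy, scipy, OpenCV 4.12 (cv2) and the standard library are available. Lean on these libraries where they do the work, as an engineer would, in place of code of your own. Each camera call takes 0.05 s, during which the arm holds its last target. There are 200 camera calls.

TASK

Take the longest of the three rods out of the wooden rack, thread it foot first down through the upper and then the lower guide of the metal gauge stand, and finish still gripping it by its black head: held still, spanning both guides, the foot sticking out clearly below the lower guide but hovering clear of the petri dish. Nothing else carries the rod, so do not let go. Never touch the dish, and leave the other rods and everything else in place.

Things in the scene. Friction and masses are not known exactly. Their poses are not given: they have to be found in the camera images.
- gauge_rod: longest of three steel rods with black heads: 150 mm overall, upright in any of the rack's three sockets. Shaft 10 mm in diameter, its last 3 mm tapering to 7 mm at the foot; head a cylinder 22 mm in diameter, 114 to 150 mm above the foot. Weighs 60 to 110 g. Origin at the centre of the flat foot; z runs from foot to head
- rod_grip (a point): grip point on the axis of the gauge rod, within its head, 134 mm above the foot
- short_rod: rod of the same kind but only 100 mm long, shaft 10 mm, head 22 mm by 36 mm; stays in the rack. Origin at the centre of the foot, z up
- thick_rod: rod 100 mm long with a 14 mm shaft, head 22 mm by 36 mm; stays in the rack. Origin at the centre of the foot, z up
- rod_rack: fixed wooden rod rack, 56 mm (x) by 170 mm (y) by 45 mm high, with three sockets in a row along its y axis, 55 mm apart, the middle one at its centre; sockets 17 mm in diameter, 35 mm deep (socket floor 10 mm above the table). Origin at the centre of the underside, z up
- stand: fixed metal gauge stand: base 120 (x) by 110 (y) by 12 mm; column 22 by 34 mm, top at 130 mm (highest part), 46 mm from the origin toward +x; two arms reach from it toward -x, each ending in a guide 36 by 36 by 12 mm with a vertical through bore. Both bores share one vertical axis at x = -15 mm, y = 0. Origin at the centre of the underside, z up
- upper_guide (a point): centre of the bore of the upper guide, on the bore axis at 119 mm above the table, mid thickness: guide from 113 to 125 mm, with a low brass collar on top to 127.5 mm. Bore 13 mm, its mouth chamfered to 17 mm
- lower_guide (a point): centre of the bore of the lower guide, on the same axis at 68 mm above the table: guide from 62 to 74 mm, brass collar to 76.5 mm. Bore 13 mm, mouth chamfered to 17 mm
- dish: shallow petri dish with beetles, 56 mm in diameter and 10 mm high, lying loose on the stand's base under the guides, its top at 22 mm above the table. Origin at the centre of its underside
- vial: capped glass specimen vial, 21 mm in diameter and 70 mm tall, standing on the desk; a bystander. Origin at the centre of its underside
- pinning_block: stepped wooden pinning block, 32x78x36 mm, on the desk; a bystander. Origin at the centre of its underside
- label_cards: stack of label cards, 40x57x10 mm, on the desk; a bystander. Origin at the centre of its underside
- loupe: folding pocket loupe, 26x67x16 mm, on the desk; a bystander. Origin at the centre of its underside
Not all that is in view belongs to the job. What is shaped like the dish but blue or pink is not meant.

How it is judged:
By the outcome, as a careful person would: the job done as asked, in the order asked, and still so for the second after the job is handed in, while the arm keeps its last pose, push and grip.
It also fails if it takes over 54 s, if anything falls off the work surface, if the arm or the gripper's body presses on something with over 40 N, if the wrist force passes 120 N, or if a joint passes its speed limit or range.

## Working session

There is one attempt and no reset: what is moved stays moved. The work goes in short steps, Python scripts to look and compute and a tool call to move; the robot and the scene stay as the last step left them, time stands still between calls to the robot, and variables do not carry over. Pictures are saved under pics/ and viewed, at most 10 in all, crops included, and the job is handed in when it is done.

Besides the shell and the picture viewer there is one more tool, called after "Request:" as name([rows], argument=value, ...), one row to a line, values as JSON. move_arm: Moves the arm, as the interface text tells. Its arguments: {"type":"object","properties":{"moves":{"type":"array","items":{"type":"array","items":{"type":"number"}}},"gripper":{"type":"number"},"newtons":{"type":"number"}},"required":["moves"]}

```bash
mkdir -p pics; ls; python3 - <<'E'
from workcell import monitor, grab_frame, camera_model, bot
import cv2
for n in("side","top"):
    cv2.imwrite(f"pics/{n}0.png",cv2.resize(grab_frame(n),(800,600),interpolation=cv2.INTER_CUBIC)); print(n,camera_model(n))
print(monitor.observe())
E
```

```text
pics
side {'vfov': 57.535851248959204, 'cx': 255.30969107783105, 'cy': 186.062335539522, 'R': array([[-0.90630077, -0.42227213, -0.01746896],
       [-0.13705253,  0.33274615, -0.93300408],
       [ 0.39979435, -0.84318815, -0.35944155]]), 't': array([0.48448017, 0.17843654, 0.83189059])}
top {'vfov': 45.592472579505106, 'cx': 254.8278075101887, 'cy': 189.42486096600786, 'R': array([[ 0.02231037, -0.99974378,  0.00382382],
       [-0.99272797, -0.02260604, -0.11823765],
       [ 0.1182938 , -0.00115809, -0.99297796]]), 't': array([1.36470339e-03, 5.48929434e-01, 1.43235691e+00])}
{'clock': 0.1, 'qpos': array([ 1.03780073,  0.52199224, -0.03632782,  1.59991562,  0.02120136,
        1.02111673, -0.1127472 ]), 'qd': array([ 0.00141282, -0.00020583, -0.00139365, -0.00131696,  0.00022397,
        0.00098688, -0.00123377]), 'joint_efforts': array([ 4.68763785e-03, -9.28493428e+01,  1.98526494e+00, -3.70531297e+01,
        1.83305237e-02,  5.30732417e-03, -1.13618805e-04]), 'position': array([ 0.27887846, -0.55901957,  0.24477237]), 'tool_rot': array([-3.14054833e+00,  7.38737832e-05,  4.62837867e-01]), 'force': array([ 0.38403566, -0.34903251, -0.82961549]), 'moment': array([ 0.02032141, -0.02797903,  0.04415598]), 'finger_force': 0.0, 'grip_width': 0.08513458234573094}
```

View pics/side0.png

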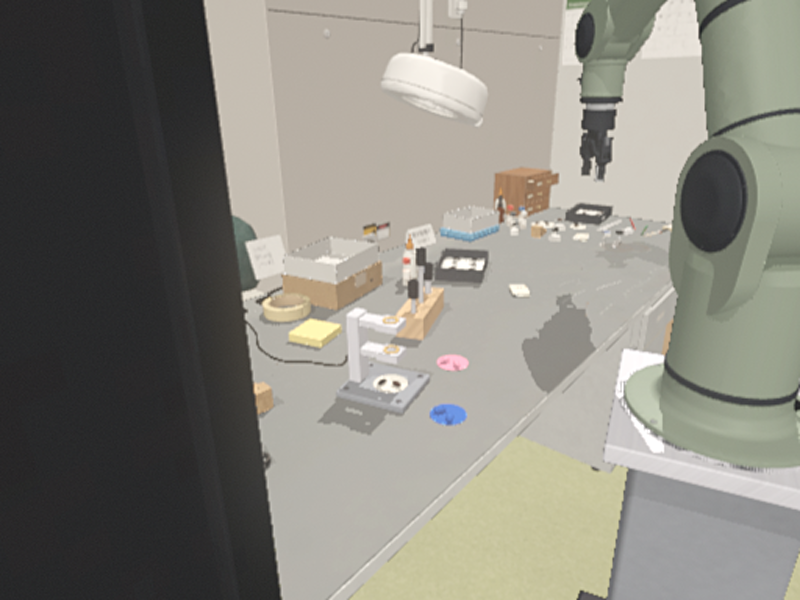

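View pics/top0.png

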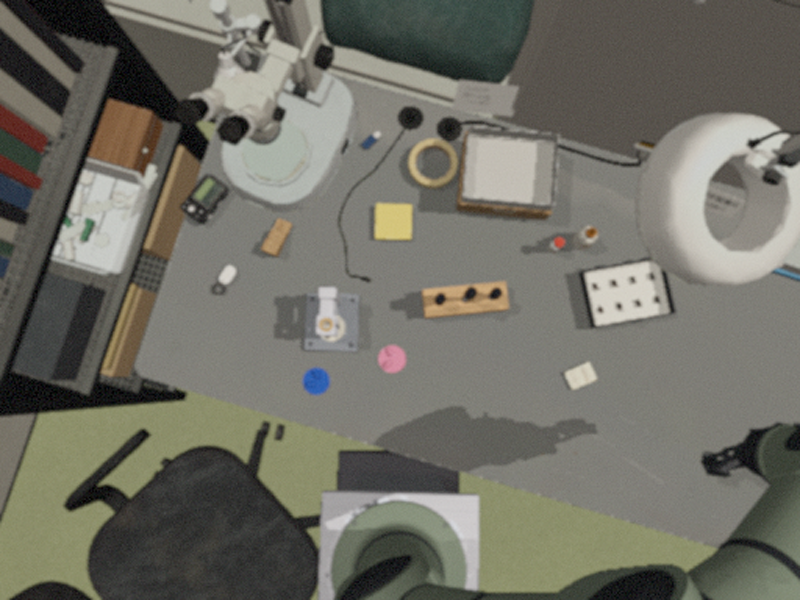

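The side view shows the rack at about (420,310), with rod heads near (413,288), (420,256) and (428,270), and the stand at (380,360). In the top view the heads are at (440,299), (470,294) and (495,293), and the stand is at (330,322). I'll zoom in on both.

```bash
python3 - <<'E'
from workcell import grab_frame
import cv2,numpy as np
s=np.mean([grab_frame("side") for _ in range(4)],0).astype('uint8');t=np.mean([grab_frame("top") for _ in range(4)],0).astype('uint8')
cv2.imwrite("pics/s.png",s);cv2.imwrite("pics/t.png",t)
cv2.imwrite("pics/sc.png",cv2.resize(s[150:270,205:305],None,fx=5,fy=5,interpolation=cv2.INTER_CUBIC))
cv2.imwrite("pics/tc.png",cv2.resize(t[170:240,185:335],None,fx=5.3,fy=5.3,interpolation=cv2.INTER_CUBIC))
E
```

```text
(no output)
```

View pics/sc.png

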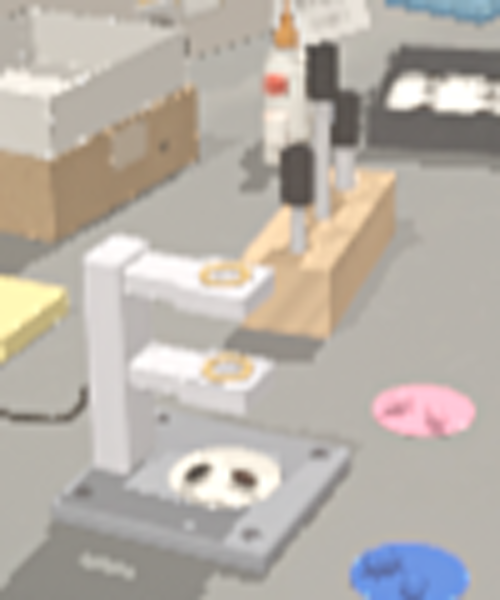

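View pics/tc.png

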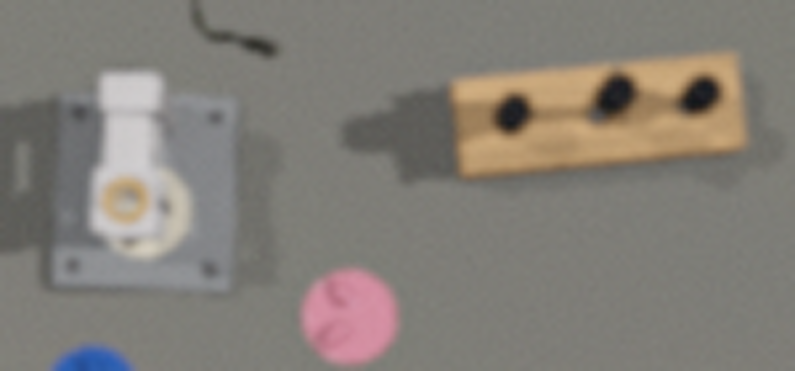

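The crops show that the middle rod is the longest: its side crop head is at (322,70) and its top crop head at (617,95). The brass collars are at side crop (225,273) and (228,367), and the upper one is at top crop (126,200). Next I'll triangulate these.

```bash
cat > h.py <<'E'
import cv2,numpy as np
from workcell import camera_model
class Cam:
    def __init__(s,n):
        m=camera_model(n);f=192/np.tan(np.radians(m["vfov"])/2)
        s.K=np.array([[f,0,m["cx"]],[0,f,m["cy"]],[0,0,1]]);s.P=s.K@np.c_[m["R"],m["t"]];s.R=m["R"];s.c=-m["R"].T@m["t"]
    def ray(s,p): return s.R.T@np.linalg.solve(s.K,[*p,1])
    def plane(s,p,z): d=s.ray(p); return s.c+d*(z-s.c[2])/d[2]
    def proj(s,X): q=s.P@[*X,1]; return q[:2]/q[2]
S,T=Cam("side"),Cam("top")
def tri(ps,pt):
    A=[];b=[]
    for C,p in((S,ps),(T,pt)):
        d=C.ray(p);d/=np.linalg.norm(d);M=np.eye(3)-np.outer(d,d);A.append(M);b.append(M@C.c)
    X=np.linalg.lstsq(np.vstack(A),np.hstack(b),rcond=None)[0]
    return X.round(4),(S.proj(X)-ps).round(2),(T.proj(X)-pt).round(2)
def blobs(mask,off,amin=6):
    n,l,st,c=cv2.connectedComponentsWithStats(mask.astype('uint8'),connectivity=8)
    return [(np.round(c[i]+off,2),st[i][:4]+np.r_[off,0,0],st[i][4]) for i in range(1,n) if st[i][4]>=amin]
E
python3 - <<'E'
from h import *
s=cv2.imread("pics/s.png");t=cv2.imread("pics/t.png")
def roi(im,r0,r1,c0,c1): return im[r0:r1,c0:c1],np.array([c0,r0])
for nm,(im,o) in {"side":roi(s,155,195,258,280),"top":roi(t,180,205,270,328)}.items():
    print(nm,"heads");[print(b) for b in blobs(im.max(2)<85,o)]
for nm,(im,o) in {"sideU":roi(s,198,212,240,258),"sideL":roi(s,216,232,240,260),"top":roi(t,200,216,200,219)}.items():
    h=cv2.cvtColor(im,cv2.COLOR_BGR2HSV);print(nm);[print(b) for b in blobs((h[...,1]>55)&(h[...,0]<30),o,4)]
print(S.c,T.c)
E
```

```text
side heads
(array([267.1, 163.6]), array([267, 160,   2,   9]), np.int32(10))
top heads
(array([300.49, 187.95]), array([297, 185,   8,   7]), np.int32(37))
(array([316.38, 187.66]), array([313, 185,   7,   6]), np.int32(29))
(array([281.21, 191.07]), array([279, 188,   6,   7]), np.int32(28))
sideU
(array([252.11, 202.71]), array([245, 198,  13,   9]), np.int32(45))
sideL
(array([250.21, 223.14]), array([246, 221,  10,   5]), np.int32(28))
top
(array([208.2 , 207.29]), array([204, 204,   9,   8]), np.int32(41))
[0.13095477 0.84664869 0.47396143] [0.37546822 0.01543227 1.48719775]
```

```bash
python3 - <<'E'
from h import *
s=cv2.imread("pics/s.png");t=cv2.imread("pics/t.png")
def roi(im,r0,r1,c0,c1): return im[r0:r1,c0:c1],np.array([c0,r0])
im,o=roi(s,157,173,264,276);hs=blobs(im.max(2)<110,o)
print(hs); print(im.max(2))
# collar: saturation weighted centroid
def wc(im,o):
    h=cv2.cvtColor(im,cv2.COLOR_BGR2HSV);w=np.where(h[...,0]<30,np.clip(h[...,1].astype(float)-30,0,60),0)
    y,x=np.mgrid[:w.shape[0],:w.shape[1]];return np.array([(w*x).sum(),(w*y).sum()])/w.sum()+o
u=wc(*roi(s,200,210,243,256));l=wc(*roi(s,218,230,244,258));tu=wc(*roi(t,202,214,202,215))
print(u,l,tu);print("upper",tri(u,tu)); print([S.plane(u,.1275),T.plane(tu,.1275),S.plane(l,.0765)])
hd=hs[0][0]
print("head",tri(hd,(300.6,188)))
print(S.plane(hd,.142),T.plane((300.49,187.95),.150),[S.proj((.52,-.1,z)) for z in(.16,.124)])
E
```

```text
[(array([270.04, 165.5 ]), array([267, 159,   9,  14]), np.int32(72))]
[[210 236 236 237 233 213 214 217 211 195 192 193]
 [209 232 210 210 201 141 137 157 176 193 192 191]
 [211 218 127 102 104  86  85  93 139 195 194 191]
 [219 234 125  76  83  85  84  83 130 197 194 191]
 [222 244 140  82  87  89  86  84 130 196 192 189]
 [217 222 122  81  88  89  88  85 129 193 189 186]
 [233 227 120  80  87  89  87  86 127 190 187 184]
 [230 225 127  83  88  90  88  85 125 188 185 183]
 [224 215 116  82  89  92  89  85 125 188 186 183]
 [227 213 112  81  89  90  87  86 126 189 187 185]
 [228 214 117  82  89  91  88  87 114 167 166 167]
 [228 214 120  82  86  88  88  85  91 111 111 118]
 [227 214 146 100  90  93  92  86  85  92  90  90]
 [225 215 185 164 152 161 156 121  88  90  90  87]
 [224 216 201 197 188 199 194 148  92  88  90  88]
 [224 215 200 195 191 198 192 148  91  89  90  89]]
[250.55443189 203.702558  ] [250.17256637 223.09292035] [208.24675948 207.05712914]
upper (array([0.4783, 0.1501, 0.1289]), array([-1.29, -0.12]), array([0.4 , 0.98]))
[array([0.47651031, 0.14679453, 0.1275    ]), array([0.48133972, 0.15155883, 0.1275    ]), array([0.47687857, 0.15084327, 0.0765    ])]
head (array([ 0.5411, -0.1233,  0.1375]), array([-0.86, -0.07]), array([0.31, 0.86]))
[ 0.53289209 -0.11072964  0.142     ] [ 0.54221634 -0.12070214  0.15      ] [array([272.56777678, 161.34503092]), array([272.56463552, 172.52206229])]
```

```bash
python3 - <<'E'
from h import *
print("head",tri((269.05,164.1),(300.6,188)))
print("upper",tri((250.4,203.7),(208.2,207.1)))
# robot-independent check: rack wood top contour centre in top view
t=cv2.imread("pics/t.png");h=cv2.cvtColor(t[175:210,265:330],cv2.COLOR_BGR2HSV)
m=((h[...,1]>60)&(h[...,0]<25)|(h[...,2]<85)).astype('uint8')
c=max(cv2.findContours(m,0,1)[0],key=cv2.contourArea);r=cv2.minAreaRect(c);ctr=np.array(r[0])+[265,175]
b=cv2.boxPoints(r)+[265,175];w=[T.plane(p,.04)[:2] for p in b]
print(r,T.plane(ctr,.045)); print(np.round(w,4))
# stand base: gray-blue
print([ (T.proj((.48,.15,z)),S.proj((.48,.15,z))) for z in (.0765,.1275)])
E
```

```text
head (array([ 0.5421, -0.1222,  0.1422]), array([-0.31, -0.02]), array([0.12, 0.31]))
upper (array([0.4784, 0.1504, 0.1289]), array([-1.2 , -0.12]), array([0.37, 0.91]))
((32.485145568847656, 16.351484298706055), (19.303720474243164, 54.8265495300293), 84.2894058227539) [ 0.54419866 -0.12195288  0.045     ]
[[ 0.5648 -0.032 ]
 [ 0.5864 -0.2062]
 [ 0.5248 -0.2126]
 [ 0.5034 -0.0392]]
[(array([210.3421944 , 208.81811255]), array([249.18991901, 222.72471056])), (array([208.75396059, 207.51694872]), array([248.69226177, 203.97128217]))]
```

Request:
move_arm([
  [22,36,0,-0.03],
  [44,73,0,-0.06],
  [66,109,0,-0.09],
  [88,146,0,-0.12],
  [110,182,0,-0.15],
  [132,218,0,-0.18],
  [154,255,0,-0.21],
  [176,291,0,-0.24],
  [198,328,0,-0.27],
  [220,364,0,-0.3],
  [242,400,0,-0.33],
  [264,437,0,-0.35],
], gripper=1, newtons=60)

```text
clock: 2.0
position: [0.5437, -0.1211, 0.2454]
tool_rot: [3.141, -0.0, 0.112]
force: [0.5, -0.3, 0.5]
grip_width: 0.0853
finger_force: 0.0
```

Request:
move_arm([
  [0,0,0,0],
  [0,0,0,0],
  [0,0,0,0],
  [0,0,0,0],
])

```text
clock: 2.5
position: [0.5427, -0.1231, 0.2454]
tool_rot: [3.141, -0.0, 0.112]
force: [-0.4, 0.9, 0.1]
grip_width: 0.0853
finger_force: 0.0
```

Request:
move_arm([
  [0,0,-30,0],
  [0,0,-60,0],
  [0,0,-85,0],
  [0,0,-100,0],
  [0,1,-106,0],
  [0,1,-106,0],
  [0,1,-106,0],
  [0,1,-106,0],
])

```text
clock: 3.5
position: [0.5433, -0.1213, 0.1399]
tool_rot: [3.141, -0.001, 0.113]
force: [-0.1, 0.2, 1.1]
grip_width: 0.0855
finger_force: 0.0
```

```bash
python3 - <<'E'
from workcell import grab_frame
import cv2
s=grab_frame("side");cv2.imwrite("pics/s1.png",s)
cv2.imwrite("pics/s1c.png",cv2.resize(s[110:230,200:320],None,fx=5,fy=5,interpolation=cv2.INTER_CUBIC))
E
```

```text
(no output)
```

View pics/s1c.png

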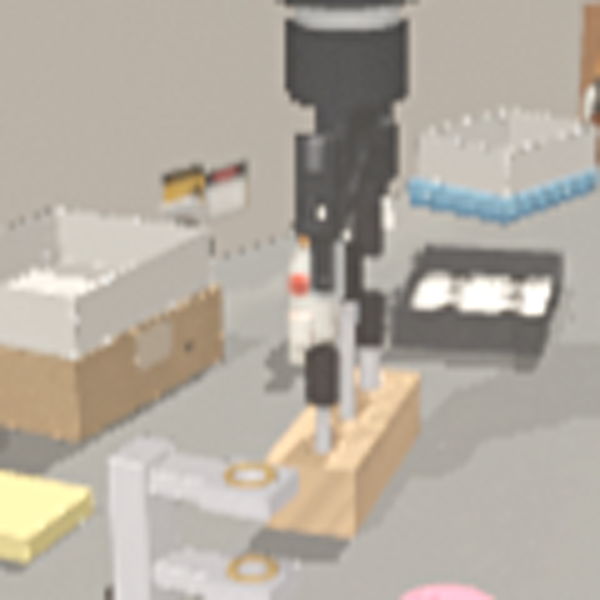

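The fingers straddle the middle head at crop (345,275) and sit above the neighbouring heads, so I'll close and then lift.

Request:
move_arm([
  [0,0,0,0],
  [0,0,0,0],
  [0,0,0,0],
  [0,0,0,0],
  [0,0,0,0],
  [0,0,0,0],
  [0,0,0,0],
  [0,0,0,0],
], gripper=0, newtons=60)

```text
clock: 4.55
position: [0.5431, -0.1214, 0.1394]
tool_rot: [3.141, -0.0, 0.113]
force: [1.6, -3.2, 5.4]
grip_width: 0.0201
finger_force: 58.8
```

Request:
move_arm([
  [0,0,5,0],
  [0,0,12,0],
  [0,0,25,0],
  [0,0,40,0],
  [0,0,60,0],
  [0,0,85,0],
  [0,0,110,0],
  [0,0,135,0],
  [0,0,150,0],
  [0,0,150,0],
  [0,0,150,0],
])

```text
clock: 5.92
position: [0.5427, -0.1212, 0.2886]
tool_rot: [-3.141, 0.001, 0.113]
force: [-1.2, -0.1, -0.6]
grip_width: 0.0202
finger_force: 58.6
```

Request:
move_arm([
  [-8,20,0,0],
  [-16,50,0,0],
  [-24,85,0,0],
  [-32,120,0,0],
  [-40,155,0,0],
  [-48,190,0,0],
  [-56,222,0,-0.03],
  [-62,250,0,-0.06],
  [-64,264,0,-0.1],
  [-64,271,0,-0.11],
  [-64,271,0,-0.11],
  [-64,271,0,-0.11],
])

```text
clock: 7.42
position: [0.479, 0.1491, 0.2892]
tool_rot: [3.141, 0.0, 0.003]
force: [-0.1, 0.5, -0.4]
grip_width: 0.0204
finger_force: 58.6
```

Request:
move_arm([
  [0,0,-7,0],
  [0,0,-12,0],
  [0,0,-12,0],
  [0,0,-12,0],
])

```text
clock: 7.92
position: [0.4791, 0.1497, 0.2773]
tool_rot: [-3.142, -0.0, 0.003]
force: [0.4, 0.4, 0.3]
grip_width: 0.0203
finger_force: 58.6
```

```bash
python3 - <<'E'
from h import *
from workcell import grab_frame,monitor
s=np.mean([grab_frame("side") for _ in range(4)],0).astype('uint8');cv2.imwrite("pics/s2.png",s)
o=monitor.observe();p=o["position"];print(p,o["tool_rot"],o["force"])
for z in(p[2]-.13,p[2]-.13+.06,p[2]-.13+.114): print(z,S.proj((p[0],p[1],z)))
print(s[150:214,240:262].max(2)[::2])
cv2.imwrite("pics/s2c.png",cv2.resize(s[110:240,190:310],None,fx=4.6,fy=4.6,interpolation=cv2.INTER_NEAREST))
E
```

```text
[0.47904858 0.14976607 0.27739914] [-3.14150484e+00 -1.74423042e-04  2.76978327e-03] [ 0.9006542  -0.37606964  0.17411115]
0.14739913632556323 [248.88888925 196.45725602]
0.20739913632556323 [248.2749464  172.93051961]
0.2613991363255632 [247.69420786 150.67619677]
[[188 185 182 178 176 165 165 166 176 184 153 112 158 188 187 187 185 183
  183 195 221 206]
 [184 184 197 198 187 154 151 189 193 184 150 184 187 186 185 185 184 184
  183 195 221 202]
 [184 180 179 182 185 180 168 191 197 187 159 183 185 185 185 184 184 184
  187 203 220 198]
 [196 191 185 185 185 185 185 190 195 190 172 184 186 185 184 185 183 176
  175 164 209 222]
 [181 172 144 184 186 185 185 189 195 192 179 169 183 178 163 182 183 182
  180 178 197 211]
 [183 173 146 184 182 168 180 189 194 192 184 181 183 183 183 182 182 182
  192 214 217 211]
 [182 186 195 187 183 178 178 199 204 196 187 182 182 182 183 183 181 187
  214 235 241 242]
 [183 184 189 182 182 179 177 200 204 199 185 182 182 182 183 186 186 196
  231 244 246 248]
 [181 186 201 191 185 181 183 201 204 199 185 183 183 188 194 196 194 199
  220 226 227 21
[... 1442 characters left out ...]
5 185 184 183 190 219 249 255
  255 252 252 250]
 [185 184 184 182 182 184 184 185 185 183 183 182 182 197 237 255 255 255
  255 255 249 214]
 [255 252 250 243 238 236 240 249 250 234 226 222 216 232 244 243 242 242
  236 211 208 206]
 [255 255 255 255 250 249 238 233 217 219 225 218 222 235 247 242 255 255
  236 216 218 217]
 [247 253 255 255 250 227 225 229 223 229 233 233 227 232 247 242 242 211
  185 191 217 219]
 [218 219 219 224 228 233 214 211 221 248 254 255 255 255 244 211 186 183
  188 201 219 218]
 [217 220 219 219 220 220 219 220 220 220 221 220 217 204 186 184 189 202
  212 219 216 212]
 [190 192 197 203 204 208 211 216 219 218 220 220 219 211 194 205 215 219
  218 213 209 207]]
```

View pics/s2c.png

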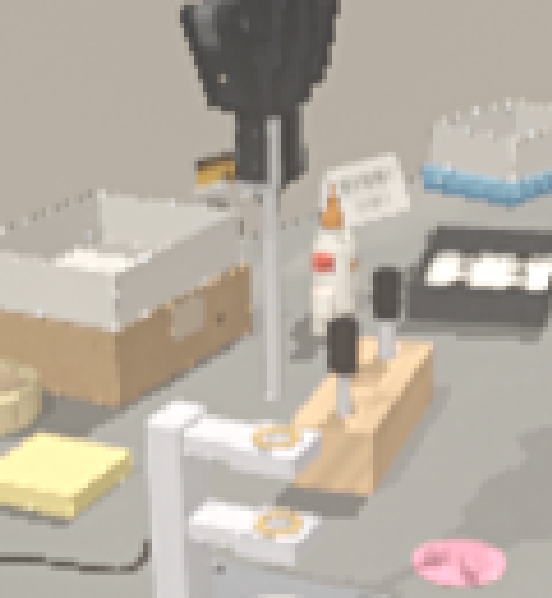

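```bash
python3 - <<'E'
import cv2,numpy as np
a=cv2.imread("pics/s1.png")[145:185,250:290];b=cv2.imread("pics/s2.png")[122:162,228:268]
cv2.imwrite("pics/z.png",cv2.resize(np.hstack([a,b]),None,fx=10,fy=10,interpolation=cv2.INTER_NEAREST))
E
```

```text
(no output)
```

View pics/z.png

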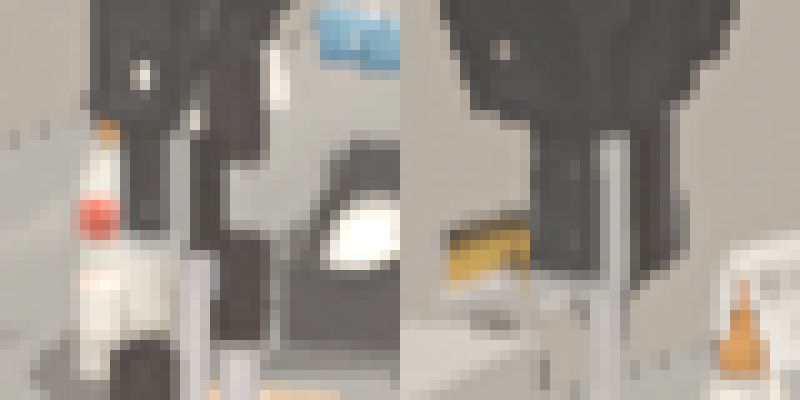

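The zoom shows the grip is sound: the dark head sits between the light pad edges, and the shaft hangs at about column 249. Next I'll calibrate both cameras against the gripped rod.

```bash
python3 - <<'E'
from h import *
s=cv2.imread("pics/s.png");s2=cv2.imread("pics/s2.png");t=cv2.imread("pics/t.png")
print("head pred S",S.proj((.5431,-.1214,.142)),"meas 269.05,164.1; T",T.proj((.5431,-.1214,.158)),"meas 300.5 188")
d=np.abs(s2.astype(int)-s).sum(2)
for r in range(178,200,2): print(r,d[r,243:256])
sat=lambda im:cv2.cvtColor(im,cv2.COLOR_BGR2HSV)[...,1]
print(sat(s)[197:211,241:260]);print(sat(s)[217:230,241:260]);print(sat(t)[200:215,200:217])
E
```

```text
head pred S [268.35666197 164.17133309] meas 269.05,164.1; T [301.01216942 187.32513564] meas 300.5 188
178 [  1   0   0  11  67 119 109  66   7   1   1   1   0]
180 [  2   0   2   8  56 112  85  28  18   0   3   1   3]
182 [ 4  2  1  1 18 71 64 28 14  1  3  2  3]
184 [ 2  2  2  3 16 73 70 31 20  1  3  1  2]
186 [ 3  0  2  3 12 74 69 32 22  1  1  0  1]
188 [ 1  3  1  7  3 72 69 34 20  1  3  3  2]
190 [ 2  2  1  7  3 68 69 36 16  2  4  1  4]
192 [ 2  1  5  6  2 67 68 34 12  1  1  0  2]
194 [ 2  3  0  6  3 67 67 35 12  0  0  2  3]
196 [ 0  2  0  1 27 88 50 21  5  0  2  3  2]
198 [2 2 2 2 1 1 2 1 1 0 1 1 2]
[[ 17  15  17  17  17  15  17  15  15  17  17  15  14  13  23  50  70  72
   72]
 [ 17  15  17  17  17  17  17  15  17  15  15  14  14  21  48  67  70  72
   74]
 [ 17  17  17  17  17  17  17  17  17  15  15  14  18  43  68  70  70  73
   76]
 [ 17  15  17  15  15  14  15  14  13  14  13  13  30  61  70  70  73  77
   80]
 [  9   9  11  12   8  11   8   9  11  13  12  23  53  69  74  76  78  83
   82]
 [  6   6   5   5  10  27  27  40  47  54  56  63  74  61  65  65  75  77
   80]
 [
[... 1811 characters left out ...]
 7  9  4  3  3  3  6  8 10  9  5  4  3  4  5 13 17]
 [11  6  2  3  3  8 20 37 46 44 29 15  5  4  3 13 20]
 [ 7  4  3  4 10 31 59 76 85 85 77 53 21  6  4  7 16]
 [11  6  5  5 27 64 82 79 72 77 92 88 49 16  4  5 15]
 [11  6  2 12 44 80 78 63 53 44 65 94 67 25  7  7 18]
 [ 7  6  2 19 54 85 70 54 38 26 41 85 73 31  7  6 21]
 [ 9  8  2 18 57 81 61 41 28 24 42 77 70 31 10  5 21]
 [ 9  4  3 11 40 72 65 42 34 38 57 78 54 21  8  5 16]
 [ 9  4  3  5 19 52 70 70 66 73 81 63 29 10  4  4 18]
 [11  2  3  4  6 22 41 62 72 75 58 31 10  5  3  6 19]
 [ 9  6  5  4  4  5 13 21 30 27 14  6  5  4  4  6 19]
 [ 7  6  3  4  4  3  3  5  6  4  4  4  4  4  3  7 19]
 [ 7  9  4  2  3  4  5  6  6  6  6  6  7  8  7 13 20]]
```

```bash
python3 - <<'E'
from h import *
for p,z in(((249.55,203.9),.1275),((250.1,222.5),.0765)):
    print(S.plane(p,z), S.proj((.479,.1497,z)))
print(T.plane((208.1,207.4),.1275),T.plane((208.6,206.75),.1275))
print(S.plane((248.9,196.6),.1474))
E
```

```text
[0.47825678 0.14880768 0.1275    ] [249.11544608 203.98966378]
[0.47844643 0.14801107 0.0765    ] [249.60426716 222.74587111]
[0.48030532 0.151961   0.1275    ] [0.48228141 0.15053742 0.1275    ]
[0.47863336 0.15055749 0.1474    ]
```

Request:
move_arm([
  [-0.5,-0.5,-6,0],
  [-0.5,-0.5,-12,0],
  [-0.5,-0.5,-17,0],
  [-0.5,-0.5,-20,0],
  [-0.5,-0.5,-22,0],
  [-0.5,-0.5,-24,0],
  [-0.5,-0.5,-24,0],
])

```text
clock: 9.0
position: [0.4785, 0.1492, 0.2532]
tool_rot: [3.142, 0.0, 0.003]
force: [0.7, -0.5, 0.0]
grip_width: 0.0203
finger_force: 58.6
```

Request:
move_arm([
  [0,0,-2,0],
  [0,0,-4,0],
  [0,0,-4,0],
])

```text
clock: 9.38
position: [0.4784, 0.1494, 0.2492]
tool_rot: [-3.141, 0.0, 0.003]
force: [-0.5, 0.9, -0.9]
grip_width: 0.0207
finger_force: 58.6
```

Request:
move_arm([
  [0,0,-3,0],
  [0,0,-6,0],
  [0,0,-9,0],
  [0,0,-12,0],
  [0,0,-12,0],
  [0,0,-12,0],
])

```text
clock: 10.12
position: [0.4784, 0.1492, 0.2372]
tool_rot: [3.142, 0.0, 0.003]
force: [-0.6, 2.3, -1.9]
grip_width: 0.0202
finger_force: 58.6
```

```bash
python3 - <<'E'
from h import *
from workcell import grab_frame,monitor
F=[];s=[]
for _ in range(6): s.append(grab_frame("side"));F.append(np.r_[monitor.observe()["force"],monitor.observe()["moment"]])
print(np.mean(F,0).round(3))
s=np.mean(s,0).astype('uint8');cv2.imwrite("pics/s3.png",s)
cv2.imwrite("pics/s3c.png",cv2.resize(s[180:250,215:285],None,fx=8,fy=8,interpolation=cv2.INTER_NEAREST))
E
```

```text
[-0.598  2.306 -1.655  0.846  0.093  0.027]
```

View pics/s3c.png

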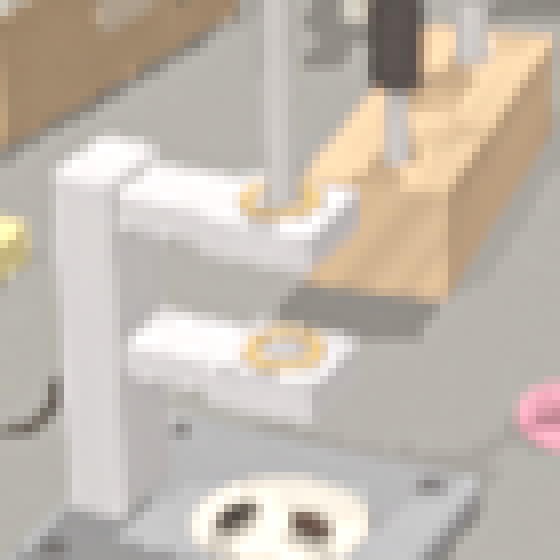

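The rod has entered the upper guide, at crop (282,195), with a light +y side force. I'll relax it towards +y.

Request:
move_arm([
  [0,0.5,0,0],
  [0,1,0,0],
  [0,1,0,0],
  [0,1,0,0],
])

```text
clock: 10.92
position: [0.4786, 0.1501, 0.2373]
tool_rot: [3.141, -0.0, 0.003]
force: [1.1, 0.3, -0.2]
grip_width: 0.0202
finger_force: 58.9
```

```bash
cat > f.py <<'E'
from h import *
from workcell import grab_frame,monitor
F=[]
for _ in range(6): grab_frame("side");o=monitor.observe();F.append(np.r_[o["force"],o["moment"]])
print(np.mean(F,0).round(3),o["position"].round(4),o["clock"])
E
python3 f.py
```

```text
[-0.524  0.182 -0.744 -0.    -0.005  0.004] [0.4785 0.1502 0.2373] 11.225
```

Request:
move_arm([
  [0,0.5,-4,0],
  [0,0.5,-9,0],
  [0,0.5,-14,0],
  [0,0.5,-19,0],
  [0,0.5,-24,0],
  [0,0.5,-29,0],
  [0,0.5,-32,0],
  [0,0.5,-35,0],
  [0,0.5,-38,0],
  [0,0.5,-41,0],
  [0,0.5,-41,0],
  [0,0.5,-41,0],
])

```text
clock: 12.72
position: [0.4786, 0.1508, 0.1964]
tool_rot: [-3.142, -0.0, 0.003]
force: [0.3, 0.2, -1.0]
grip_width: 0.0204
finger_force: 58.9
```

```bash
python3 f.py
```

```text
[ 0.319 -0.214 -0.523 -0.001  0.002 -0.01 ] [0.4785 0.1507 0.1963] 13.025
```

Request:
move_arm([
  [0,0,-3,0],
  [0,0,-6,0],
  [0,0,-9,0],
  [0,0,-12,0],
  [0,0,-15,0],
  [0,0,-18,0],
  [0,0,-21,0],
  [0,0,-24,0],
  [0,0,-26,0],
  [0,0,-26,0],
  [0,0,-26,0],
  [0,0,-26,0],
])

```text
clock: 14.52
position: [0.4786, 0.1507, 0.1704]
tool_rot: [-3.142, -0.0, 0.003]
force: [0.2, 0.9, 0.2]
grip_width: 0.0206
finger_force: 58.9
```

```bash
python3 f.py; python3 - <<'E'
from h import *
from workcell import grab_frame
s=grab_frame("side");t=grab_frame("top")
o=np.hstack([cv2.resize(s[170:250,215:285],(525,600),interpolation=1),np.zeros((600,5,3),'uint8'),cv2.resize(t[170:240,180:210],(257,600),interpolation=1)])
cv2.imwrite("pics/fin.png",o);print(S.proj((.4785,.1507,.040)))
E
```

```text
[ 0.345  0.615 -0.931 -0.011  0.002 -0.009] [0.4785 0.1508 0.1703] 14.825
[249.94754224 235.90904886]
```

View pics/fin.png

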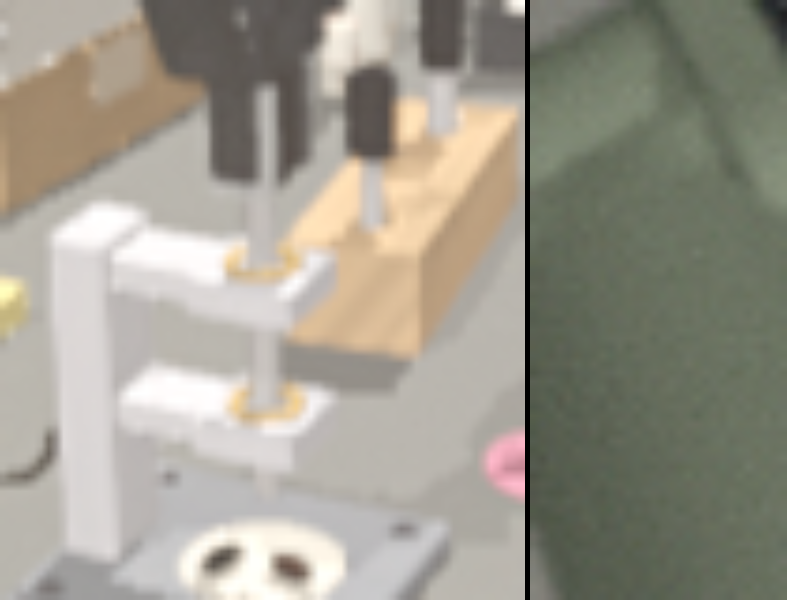

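The rod passes through both collars, at crop (265,265) and (267,402). The foot is at about (265,490), below the lower guide and clear of the dish, and the forces are close to zero.

```bash
python3 -c "
from workcell import bot;print(bot.job_done())"
```

```text
the job is handed in; nothing more can be done
None
```

The longest rod is threaded through the upper and then the lower guide and still gripped by its head, its foot about 22 mm below the lower guide and 18 mm above the dish; the job is handed in, with no verdict returned.

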